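Tap the clamped block down onto its parallels

TASK

The aluminium block clamped in the machine vise has lifted off the two steel parallels under it. With the wooden tapping block (not the bare gripper) tap it down gently, at both ends as needed, until it beds fully and level on both parallels, and stand the tapping block back on the bench clear of the vise. Then check that neither parallel slides any more by pushing lightly (about 3 N, for half a second) on its protruding end, first the one at the fixed jaw, then the one at the moving jaw; leave both parallels where they lie and the other things on the bench alone.

Things in the scene. Friction and masses are not known exactly. Their poses are not given: they have to be found in the camera images.
- vise: Grey machine vise fixed to the bench. Origin: under the middle of the 50 mm jaw opening, 0 to 8 mm above the bench (it is packed up differently each time); bed 110 mm wide, its top 35 mm and the jaw tops 80 mm above the origin. y runs along the jaws, x from the moving jaw (-x, side of the screw and cross handle, reaching 170 mm) to the fixed jaw (+x, 64 mm). Parallels lie at x = -19 and +19 mm
- work_top (a point): Centre of the top face (z up) of the clamped aluminium block, 50 (x) x 100 mm (y, along the jaws), 0.65 kg. Sawn blanks: 45 to 51 mm high, this one not measured. It stands 2 to 15 mm above the parallels, tipped up to 0.03 rad lengthwise. Jaw friction holds it where it is left; 2 to 7 N down makes it slip, then the resistance rises steeply as it beds; 18 to 25 N over each end seats it; over 60 N bruises it
- par_fixed: Loose steel parallel 10 x 150 x 20 mm high, on edge on the vise bed at the fixed (+x of the vise) jaw; its y is its length, parallel to the jaws. About 25 mm sticks out past the block, 20 mm past the bed, at either end. 0.24 kg. Unpinched it slides under 1 to 1.5 N; properly pinched it withstands about 4 N. Origin: centre of its underside
- par_moving: Loose steel parallel 10 x 150 x 20 mm high, on edge on the vise bed at the moving (-x of the vise) jaw; its y is its length, parallel to the jaws. About 25 mm sticks out past the block, 20 mm past the bed, at either end. 0.24 kg. Unpinched it slides under 1 to 1.5 N; properly pinched it withstands about 4 N. Origin: centre of its underside
- tapper_mid (a point): Hardwood tapping block 36 x 36 mm in plan and 80 mm tall, about 0.09 kg, standing upright on the bench to the left or the right of the vise; the point is its centre, 40 mm above its foot, its z axis runs up its length, its x and y are square to its side faces
Not all that is in view belongs to the job. Several things look just like the part that bears tapper_mid: the one meant starts farthest to the robot's left.

How it is judged:
On the way, in this order (a step that is already met when the one before it is completed fails the run):
1. the block is bedded: it bears on both parallels with more than 2 N each, and lies level within 0.012 rad, with the tapping block off it (contact force between work and par_fixed above 2 N and contact force between work and par_moving above 2 N and angle between work_top's own z axis and vertical below 0.012 rad and contact force between tapper and work below 0.3 N), for 0.2 s.
2. the fixed-jaw parallel is pushed with more than 2 N while the block pinches it (contact force between any of the fingers, tapper and par_fixed above 2 N and contact force between tapper and work below 0.5 N and contact force between work and par_fixed above 2 N and contact force between work and par_moving above 2 N), for 0.15 s.
3. then the moving-jaw parallel is pushed with more than 2 N while the block pinches it (contact force between any of the fingers, tapper and par_moving above 2 N and contact force between tapper and work below 0.5 N and contact force between work and par_fixed above 2 N and contact force between work and par_moving above 2 N), for 0.15 s.
At the end, for the whole second after the job is handed in: The block bears on each parallel with more than 2 N and lies level within 0.012 rad; each parallel lies within 8 mm of where it started; the tapping block stands upright (within 0.15 rad) on the bench, at rest, over 90 mm from the vise's middle (contact force between work and par_fixed above 2 N and contact force between work and par_moving above 2 N and distance of each of par_fixed, par_moving from where it was at the start of the episode below 0.008 m and angle between work_top's own z axis and vertical below 0.012 rad and height (world z) of tapper_mid between 0.032 and 0.048 m and angle between tapper_mid's own z axis and vertical below 0.15 rad and horizontal distance between tapper_mid and vise above 0.09 m and linear speed of tapper below 0.02 m/s); the robot touches nothing.
It fails at once if the block is hit or pressed with more than 60 N (contact force between tapper and work above 60 N).
It fails at once if the bare gripper or arm presses the block with more than 2 N (contact force between any of the fingers, the arm and work above 2 N).
It fails at once if another thing on the bench is shifted by more than 30 mm (distance of any of oil_can, spare_parallel, hex_key, offcut, screwdriver, brush, plant from where it was at the start of the episode above 0.03 m).
It also fails if it takes over 72 s, if anything falls off the work surface, if the arm or the gripper's body presses on something with over 40 N, if the wrist force passes 120 N, or if a joint passes its speed limit or range.

ROBOT

A 6-joint arm with a two-finger parallel gripper is mounted at the origin on the work surface. World frame = base frame: x ahead of the robot, y to its left, z up, the work surface at z = 0. Lengths are in m, angles in rad, forces in N, time in s.
With the tool pointing down it reaches from about 0.3 to 0.775 m from the base axis. Payload 14.6 kg.
Tool frame: the origin (TCP) lies between the finger pads; the fingertips stand 8 mm ahead of it and the grasp point (between the pads) lies 11 mm behind it (nose_length is the distance from the TCP to the fingertips, in m); z points along the fingers, y is the direction in which the jaws open and shut (so a half turn about z gives the same grasp; the last joint's range is limited). The gripper opens to 94 mm and grips with 3 to 60 N. Pads are 16 mm wide; open, the fingers measure 119 mm over their backs; the gripper's body (75 mm by 177 mm) begins 78 mm behind the grasp point.
Start: joints at [1.267, 0.3, 1.521, -0, 1.321, -0.067], TCP at [0.129, 0.535, 0.213] pointing down, gripper open.
Joint ranges: [-3.03, 3.03], [-0.79, 2.21], [0.23, 2.52], [-1.04, 4.18], [0, 3.07], [-2.55, 2.55]. Speed limits (rad/s): [2.22, 2.22, 2.57, 3.14, 3.14, 3.14].

INTERFACE

Orientations are given as a unit quaternion [x, y, z, w].
In Python, from cell import * gives the robot as it stands.
- The arm moves only by the tool jog_arm, never from a script. Its argument "commands" is a list of rows, each an object of numbers: "dx", "dy", "dz": the shift along the world's x, y, z in m; "yaw": the turn about the world's z in degrees. A call has 1 to 5 rows; each row shifts and turns the pose as measured when the row begins; what a row does not reach is not made up. A row lasts 1/8 s, in which the tool goes at most 62.5 mm and 10.7 degrees, less where a joint would pass 70% of its speed; a pose out of reach is approached as far as the arm can. A call is refused whole if a number of a shift passes 0.0625 or a number of a turn 10.7, either way. A call with a gripper value outside its range is refused whole. "gripper" is the opening, from -1 (shut) to 1 (fully open), set as the call begins (left out, the last holds). The fingers move at their own pace and stop on an object; "force" is the grip in N (left out, the last holds). Time passes only in rows, so rows that do not move let the fingers close. It gives the time, the measured TCP pose, the force and the opening at its end, in the units of the state.
- get_obs(): the state, without advancing time (a new reading comes with each control period).
- read_camera(name): name is "scene" or "top" or "wrist"; returns the picture (420x560x3 uint8, red, green, blue); there is no depth.
- camera_params(name): a dict with "intrinsics" (3x3 intrinsics, pixels), "k1" (the pictures are not rectified: a ray, as slopes to the right and down, at radius r is drawn at 1 + k1 r^2 times it, then the intrinsics apply), "camera_from_world" (4x4, takes a point from world to camera coordinates); the wrist camera has in their place "tool_from_camera" (4x4, takes a point from camera to tool coordinates, whose origin is the TCP and whose axes are the flange's). Camera axes: x right, y up, looking along -z (the intrinsics and any distortion apply to the point x, -y, -z); pixel columns grow to the right and rows downward; lengths in m; the calibration is good to about 2 mm. A picture is of the moment at which its call begins: read the wrist's pose just before it. camera_params takes no time and is no camera call.
- job_done(): hands the job in, once; it reports no verdict.
Trained networks look in the newest picture that a camera, given by its name, has taken for a name from the list of things; names that differ only in an ending like _2 or _b are one class to them, and where a whole thing is asked for, a point or a joint stands for the part that bears it (a point fixed in the world has none). Each returns a list of dicts, best first, with "confidence" (0 to 1); they miss things now and then, are a little off and sometimes report something else, mostly with a low value. They report only what shows in the picture. A call takes as long as a camera call. They do not tell look-alikes from the thing itself.
- outline_of(target, camera): "pixels" (420x560 bool, what is visible of it).
- landmark_of(target, camera): "centre" ([x, y, z] in m, in the coordinates of the camera as it stood for that picture, good to about 4 mm: a listed point, or the origin of a listed thing).
The state is a dict: "clock": time; "joints": joint angles; "qd": joint speeds; "effort": joint torques, N m; "ee_pos": TCP position; "tcp_rot": TCP orientation; "contact_force": force on the tool from outside, world axes, zero at the start; "wrist_torque": the same for the moment, N m; "finger_gap": finger opening in m.
Only numpy, scipy, OpenCV 4.12 (cv2) and the standard library are available. Lean on these libraries where they do the work, as an engineer would, in place of code of your own. Each camera call takes 0.05 s, during which the arm holds its last target.

## Working session

There is one attempt and no reset: what is moved stays moved. The work goes in short steps, Python scripts to look and compute and a tool call to move; the robot and the scene stay as the last step left them, time stands still between calls to the robot, and variables do not carry over. Pictures are saved under pics/ and viewed, and the job is handed in when it is done.

Besides the shell and the picture viewer there is one more tool, called by a JSON object that holds its "op" and its "data", one argument or row to a line. jog_arm: Moves the arm, as the interface text tells. Its arguments: {"type":"object","properties":{"commands":{"type":"array"},"gripper":{"type":"number"},"force":{"type":"number"}},"required":["commands"]}

```bash
ls; mkdir -p pics
cat > h.py <<'E'
from cell import *
import numpy as np, cv2
def save(name,fn):
    im=read_camera(name); cv2.imwrite('pics/'+fn,cv2.cvtColor(im,cv2.COLOR_RGB2BGR)); return im
def Rq(q):
    from scipy.spatial.transform import Rotation as R
    return R.from_quat(q).as_matrix()
def cfw(name,obs=None):
    p=camera_params(name)
    if name!='wrist': return np.array(p['camera_from_world'])
    T=np.eye(4);T[:3,:3]=Rq(obs['tcp_rot']);T[:3,3]=obs['ee_pos']
    return np.linalg.inv(T@np.array(p['tool_from_camera']))
def toworld(c,M): return (np.linalg.inv(M)@np.r_[c,1])[:3]
def project(P,name,M):
    p=camera_params(name);K=np.array(p['intrinsics']);k=p['k1']
    P=np.atleast_2d(P);C=(M@np.c_[P,np.ones(len(P))].T).T[:,:3]
    a=np.c_[C[:,0]/-C[:,2],-C[:,1]/-C[:,2]];r2=(a**2).sum(1,keepdims=True);a=a*(1+k*r2)
    return np.c_[a,np.ones(len(a))]@K.T[:,:2]
def ray(uv,name,M):
    p=camera_params(name);K=np.array(p['intrinsics']);k=p['k1']
    d=(np.linalg.inv(K)@np.r_[uv,1])[:2];s=d.copy()
    for _ in range(20): s=d/(1+k*(s@s))
    I=np.linalg.inv(M);v=I[:3,:3]@np.array([s[0],-s[1],-1]);return I[:3,3],v
def atz(uv,z,name,M):
    o,v=ray(uv,name,M);return o+v*(z-o[2])/v[2]
E
python3 - <<'E'
from h import *
o=get_obs();print({k:np.round(v,3) for k,v in o.items()})
save('scene','s0.png');save('top','t0.png')
for cam in('scene','top'):
    M=cfw(cam);print(cam,np.round(np.linalg.inv(M)[:3,3],3))
    for t in('vise','work_top','par_fixed','par_moving','tapper_mid'):
        for d in landmark_of(t,cam): print(t,round(d['confidence'],2),np.round(toworld(d['centre'],M),3),np.round(project(toworld(d['centre'],M),cam,M),0))
print(get_obs()['clock'])
E
```

```text
pics
{'clock': np.float64(0.0), 'joints': array([ 1.267,  0.3  ,  1.522, -0.   ,  1.321, -0.067]), 'qd': array([-0.001, -0.   , -0.   ,  0.001, -0.001, -0.   ]), 'effort': array([ 1.0000e-03, -5.3180e+01, -3.5273e+01,  7.1000e-02,  2.4000e-02,
       -0.0000e+00]), 'ee_pos': array([0.129, 0.534, 0.213]), 'tcp_rot': array([ 0.118,  0.993, -0.001, -0.   ]), 'contact_force': array([-0.023, -0.481, -0.103]), 'wrist_torque': array([-0.004,  0.043, -0.026]), 'finger_gap': np.float64(0.094)}
scene [1.085 0.442 0.631]
vise 0.66 [0.524 0.052 0.006] [[342. 253.]]
work_top 0.98 [0.523 0.059 0.113] [[350. 207.]]
par_moving 0.74 [0.504 0.059 0.037] [[354. 236.]]
tapper_mid 0.91 [0.692 0.074 0.041] [[288. 297.]]
tapper_mid 0.86 [0.527 0.203 0.043] [[416. 280.]]
tapper_mid 0.7 [0.463 0.276 0.039] [[475. 281.]]
top [ 0.39  -0.053  0.947]
vise 0.84 [0.527 0.055 0.006] [[228. 247.]]
work_top 0.92 [0.522 0.053 0.113] [[223. 242.]]
work_top 0.51 [0.528 0.053 0.004] [[229. 247.]]
par_fixed 0.75 [0.526 0.057 0.003] [[227. 248.]]
tapper_mid 0.94 [0.697 0.074 0.037] [[220. 168.]]
tapper_mid 0.87 [0.471 0.275 0.041] [[118. 272.]]
tapper_mid 0.77 [0.534 0.203 0.039] [[156. 241.]]
0.6
```

View pics/s0.png

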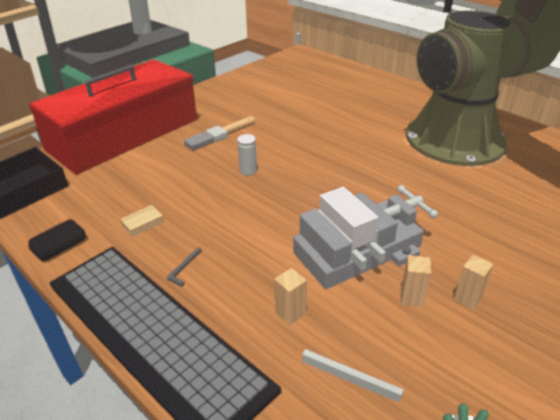

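View pics/t0.png

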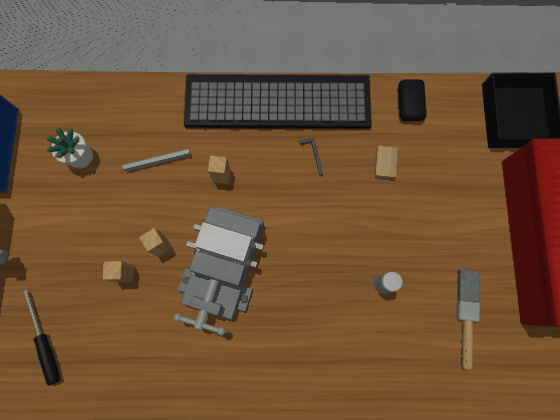

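Run:
```python
import cv2
t=cv2.imread('pics/t0.png');s=cv2.imread('pics/s0.png')
cv2.imwrite('pics/t0c.png',cv2.resize(t[190:340,90:290],None,fx=4,fy=4,interpolation=cv2.INTER_CUBIC))
cv2.imwrite('pics/s0c.png',cv2.resize(s[175:325,260:500],None,fx=3.3,fy=3.3,interpolation=cv2.INTER_CUBIC))
```

```text
(no output)
```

View pics/t0c.png

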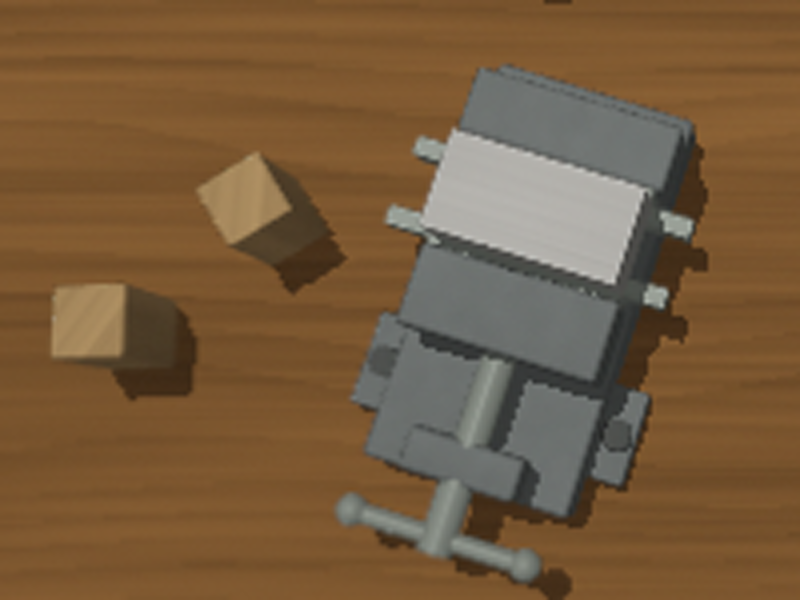

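View pics/s0c.png

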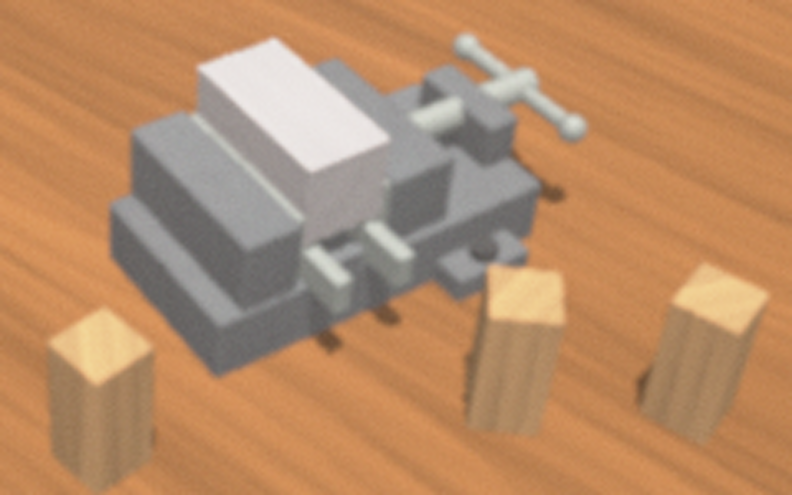

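Run:
```python
from h import *
from scipy.optimize import least_squares
T=lambda pts:np.array(pts,float)/4+[90,190]-0.375
S=lambda pts:np.array(pts,float)/3.3+[260,175]-0.35
Mt,Ms=cfw('top'),cfw('scene')
# work top: corners in order (fixed,+y),(fixed,-y),(moving,-y),(moving,+y)
wt=T([(455,130),(650,190),(616,284),(422,226)])
ws=S([(308,172),(198,68),(275,38),(388,138)])  # scene: +y near
ws=S([(308,172),(198,68),(275,38),(388,138)])
def corners(p,hx,hy):
    x,y,z,a=p[:4];t=p[4] if len(p)>4 else 0
    c,s=np.cos(a),np.sin(a);l=np.array([(hx,hy),(hx,-hy),(-hx,-hy),(-hx,hy)])
    return np.c_[x+c*l[:,0]-s*l[:,1],y+s*l[:,0]+c*l[:,1],z+t*l[:,1]]
for nm,use in(('both',3),('top',1),('scene',2)):
    def f(p):
        P=corners(p,.025,.05);r=[]
        if use&1:r.append(project(P,'top',Mt)-wt)
        if use&2:r.append(project(P,'scene',Ms)-ws)
        return np.concatenate(r).ravel()
    r=least_squares(f,[.525,.055,.113,-.3,0]);print(nm,np.round(r.x,4),'yaw deg',np.degrees(r.x[3]).round(2),'res',np.abs(r.fun).max().round(2))
# tapper C
ct=T([(55,287),(126,283),(126,357),(52,358)])
print('C top z=.08',np.round([atz(u,.08,'top',Mt)[:2] for u in ct],4))
cs=S([(705,263),(768,297),(740,333),(672,303)])
print('C scene',np.round([atz(u,.08,'scene',Ms)[:2] for u in cs],4))
for n,p,M,c in(('top',ct,Mt,'top'),('sc',cs,Ms,'scene')):
    q=np.array([atz(u,.08,c,M)[:2] for u in p]);print(n,q.mean(0).round(4),[np.degrees(np.arctan2(*(q[(i+1)%4]-q[i])[::-1])).round(1) for i in range(4)])
# parallels ends tops at z=.06
for nm,pts in(('fixed+y',[(418,138),(447,146),(441,162),(414,152)]),('moving+y',[(392,206),(424,216),(419,232),(387,222)]),('fixed-y',[(664,210),(694,220),(690,237)]),('moving-y',[(640,283),(669,290),(664,306)])):
    print(nm,np.round([atz(u,.061,'top',Mt)[:2] for u in T(pts)],4))
```

```text
both [ 0.5225  0.0526  0.1131 -0.2976 -0.0008] yaw deg -17.05 res 1.19
top [ 0.5261  0.0542  0.0939 -0.2899  0.0401] yaw deg -16.61 res 0.44
scene [ 0.5116  0.0461  0.1035 -0.2947 -0.0095] yaw deg -16.88 res 0.38
C top z=.08 [[0.4876 0.2912]
 [0.4897 0.2566]
 [0.4535 0.2535]
 [0.453  0.2893]]
C scene [[0.4519 0.2573]
 [0.4534 0.2914]
 [0.485  0.2921]
 [0.4884 0.2583]]
top [0.471  0.2726] [np.float64(-86.6), np.float64(-175.0), np.float64(90.8), np.float64(3.1)]
sc [0.4697 0.2748] [np.float64(87.5), np.float64(1.2), np.float64(-84.4), np.float64(-178.3)]
fixed+y [[0.5671 0.1202]
 [0.563  0.1051]
 [0.5546 0.1078]
 [0.5598 0.1219]]
moving+y [[0.5316 0.1318]
 [0.5265 0.1152]
 [0.5183 0.1174]
 [0.5234 0.1339]]
fixed-y [[ 0.5302 -0.0072]
 [ 0.5251 -0.0226]
 [ 0.5163 -0.0207]]
moving-y [[ 0.4928  0.0043]
 [ 0.4893 -0.0104]
 [ 0.4812 -0.008 ]]
```

{"op": "jog_arm", "data": {
  "commands": [
    {"dx": 0.048,"dy": -0.037,"yaw": 5},
    {"dx": 0.048,"dy": -0.037,"yaw": 5},
    {"dx": 0.048,"dy": -0.037,"yaw": 5},
    {"dx": 0.048,"dy": -0.037},
    {"dx": 0.048,"dy": -0.037}
  ],
  "gripper": 0.25,
  "force": 25
}}

```text
validation failed for argument at $.co...
```

{"op": "jog_arm", "data": {
  "commands": [
    {"dx": 0.048,"dy": -0.037,"dz": 0.0,"yaw": 5.0},
    {"dx": 0.048,"dy": -0.037,"dz": 0.0,"yaw": 5.0},
    {"dx": 0.048,"dy": -0.037,"dz": 0.0,"yaw": 5.0},
    {"dx": 0.048,"dy": -0.037,"dz": 0.0,"yaw": 0.0},
    {"dx": 0.048,"dy": -0.037,"dz": 0.0,"yaw": 0.0}
  ],
  "gripper": 0.25,
  "force": 25
}}

```text
clock: 1.23
ee_pos: [0.3724, 0.3454, 0.2136]
tcp_rot: [-0.02, 1.0, 0.001, 0.0]
contact_force: [0.5, 1.4, 0.2]
finger_gap: 0.0592
```

{"op": "jog_arm", "data": {
  "commands": [
    {"dx": 0.048,"dy": -0.036,"dz": 0.0,"yaw": 0.0},
    {"dx": 0.049,"dy": -0.036,"dz": 0.0,"yaw": 0.0},
    {"dx": 0.0,"dy": 0.0,"dz": -0.02,"yaw": 0.0},
    {"dx": 0.0,"dy": 0.0,"dz": 0.0,"yaw": 0.0}
  ]
}}

```text
clock: 1.72
ee_pos: [0.4748, 0.2676, 0.1935]
tcp_rot: [-0.018, 1.0, 0.001, 0.001]
contact_force: [0.1, 0.1, -0.1]
finger_gap: 0.0591
```

Run:
```python
from h import *
o=get_obs();print(np.round(o['ee_pos'],4),np.round(o['contact_force'],2))
save('wrist','w1.png');M=cfw('wrist',o)
for d in landmark_of('tapper_mid','wrist'): P=toworld(d['centre'],M);print(round(d['confidence'],2),np.round(P,4),project(P,'wrist',M).round())
```

```text
[0.4748 0.2676 0.1935] [ 0.14  0.07 -0.07]
0.84 [0.4693 0.2757 0.0392] [[287. 193.]]
0.58 [0.5298 0.2049 0.0374] [[224. 241.]]
```

View pics/w1.png

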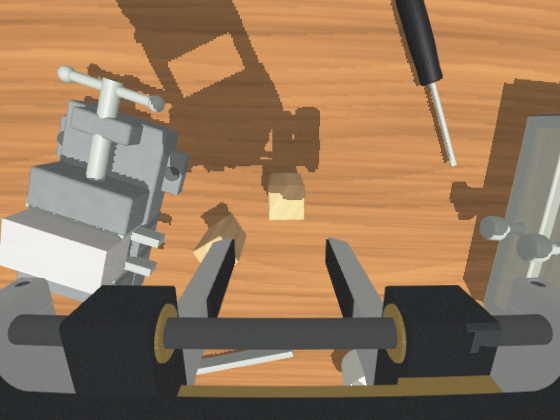

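Run:
```python
from h import *
o=get_obs();M=cfw('wrist',o)
im=cv2.imread('pics/w1.png');cv2.imwrite('pics/w1c.png',cv2.resize(im[160:280,190:350],None,fx=5,fy=5,interpolation=cv2.INTER_CUBIC))
q=np.array([atz(u,.08,'wrist',M)[:2] for u in((271,194),(303,194),(304,220),(269,220))]);print(q.round(4),q.mean(0))
```

```text
[[0.4624 0.2601]
 [0.4613 0.2913]
 [0.4879 0.2939]
 [0.4891 0.2589]] [0.47517823 0.27604109]
```

View pics/w1c.png

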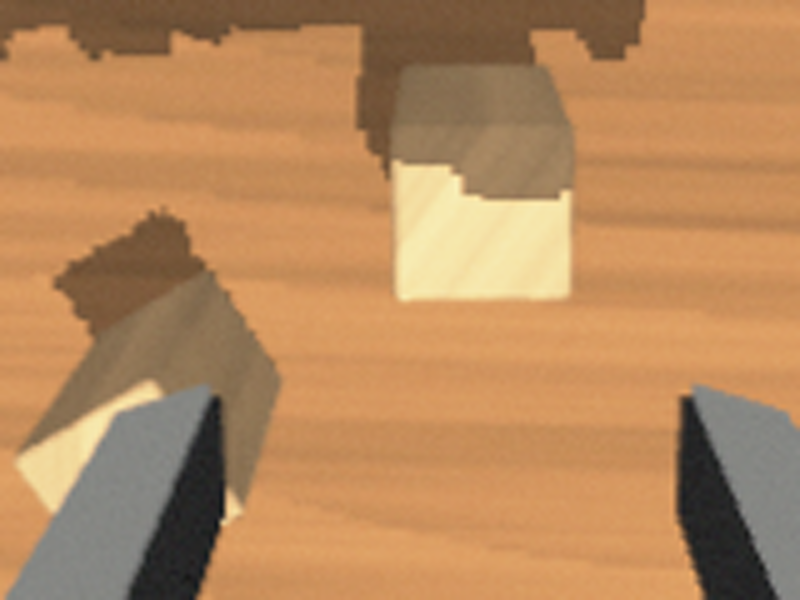

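Run:
```python
from h import *
o=get_obs();M=cfw('wrist',o)
q=np.array([atz(np.array(u)/5+[190-.4,160-.4],.08,'wrist',M)[:2] for u in((390,126),(573,128),(570,298),(397,298))]);print(q.round(4),q.mean(0))
```

```text
[[0.4534 0.2565]
 [0.4525 0.292 ]
 [0.4871 0.2934]
 [0.4883 0.2588]] [0.47031602 0.27519803]
```

{"op": "jog_arm", "data": {
  "commands": [
    {"dx": -0.0045,"dy": 0.0075,"dz": -0.045,"yaw": 0.0},
    {"dx": 0.0,"dy": 0.0,"dz": -0.05,"yaw": 0.0},
    {"dx": 0.0,"dy": 0.0,"dz": -0.045,"yaw": 0.0},
    {"dx": 0.0,"dy": 0.0,"dz": -0.005,"yaw": 0.0},
    {"dx": 0.0,"dy": 0.0,"dz": 0.0,"yaw": 0.0}
  ]
}}

```text
clock: 2.45
ee_pos: [0.471, 0.2805, 0.0539]
tcp_rot: [-0.021, 1.0, 0.004, 0.007]
contact_force: [-0.0, 0.2, 0.0]
finger_gap: 0.0589
```

{"op": "jog_arm", "data": {
  "commands": [
    {"dx": -0.001,"dy": -0.0055,"dz": -0.008,"yaw": 0.0},
    {"dx": 0.0,"dy": 0.0,"dz": 0.0,"yaw": 0.0}
  ]
}}

```text
clock: 2.7
ee_pos: [0.4711, 0.2755, 0.0485]
tcp_rot: [-0.021, 1.0, 0.005, 0.009]
contact_force: [0.1, 0.2, 0.3]
finger_gap: 0.0587
```

{"op": "jog_arm", "data": {
  "commands": [
    {"dx": 0.0,"dy": 0.0,"dz": 0.0,"yaw": 0.0},
    {"dx": 0.0,"dy": 0.0,"dz": 0.0,"yaw": 0.0},
    {"dx": 0.0,"dy": 0.0,"dz": 0.0,"yaw": 0.0},
    {"dx": 0.0,"dy": 0.0,"dz": 0.0,"yaw": 0.0}
  ],
  "gripper": -1,
  "force": 30
}}

```text
clock: 3.2
ee_pos: [0.4719, 0.2756, 0.0501]
tcp_rot: [-0.021, 1.0, 0.005, 0.01]
contact_force: [0.3, 0.3, -0.6]
finger_gap: 0.0362
```

{"op": "jog_arm", "data": {
  "commands": [
    {"dx": 0.0,"dy": 0.0,"dz": 0.05,"yaw": 0.0},
    {"dx": 0.0,"dy": 0.0,"dz": 0.05,"yaw": 0.0},
    {"dx": 0.0,"dy": 0.0,"dz": 0.05,"yaw": 0.0},
    {"dx": 0.01,"dy": -0.04,"dz": 0.0,"yaw": -6.0},
    {"dx": 0.012,"dy": -0.045,"dz": 0.0,"yaw": -6.0}
  ]
}}

```text
clock: 3.82
ee_pos: [0.4924, 0.1903, 0.204]
tcp_rot: [0.084, 0.996, 0.004, 0.01]
contact_force: [0.3, -0.4, -0.4]
finger_gap: 0.0358
```

{"op": "jog_arm", "data": {
  "commands": [
    {"dx": 0.012,"dy": -0.045,"dz": 0.0,"yaw": -6.0},
    {"dx": 0.012,"dy": -0.04,"dz": 0.0,"yaw": -1.5},
    {"dx": 0.01,"dy": -0.02,"dz": 0.0,"yaw": 0.0},
    {"dx": 0.0,"dy": 0.0,"dz": 0.0,"yaw": 0.0}
  ]
}}

```text
clock: 4.32
ee_pos: [0.5272, 0.0797, 0.204]
tcp_rot: [0.153, 0.988, 0.003, 0.01]
contact_force: [0.2, 0.6, -1.0]
finger_gap: 0.0357
```

Run:
```python
from h import *
o=get_obs();print(np.round(o['ee_pos'],4),np.round(o['contact_force'],2))
a=save('wrist','w2.png');b=save('scene','s2.png')
M=cfw('wrist',o)
for t in('work_top','tapper_mid'):
  for d in landmark_of(t,'wrist'): P=toworld(d['centre'],M);print(t,round(d['confidence'],2),np.round(P,4),project(P,'wrist',M).round())
b=cv2.imread('pics/s2.png');cv2.imwrite('pics/s2c.png',cv2.resize(b[120:320,260:500],None,fx=3.3,fy=3,interpolation=cv2.INTER_CUBIC))
```

```text
[0.5272 0.0797 0.204 ] [ 0.2   0.59 -1.04]
work_top 0.8 [0.5257 0.0528 0.1116] [[250. 219.]]
tapper_mid 0.87 [0.5246 0.0798 0.1919] [[278. 245.]]
tapper_mid 0.82 [0.5294 0.2014 0.0375] [[381. 163.]]
tapper_mid 0.58 [0.6891 0.0794 0.037 ] [[315. 308.]]
```

View pics/w2.png

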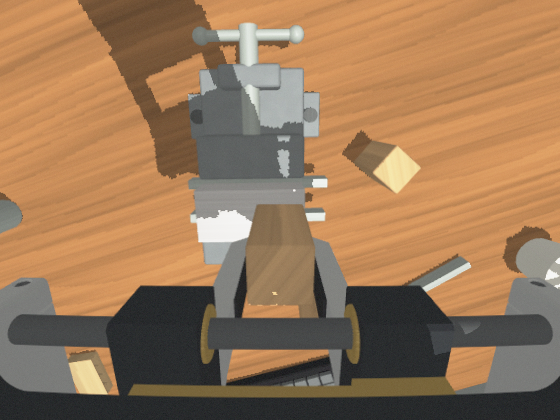

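View pics/s2c.png

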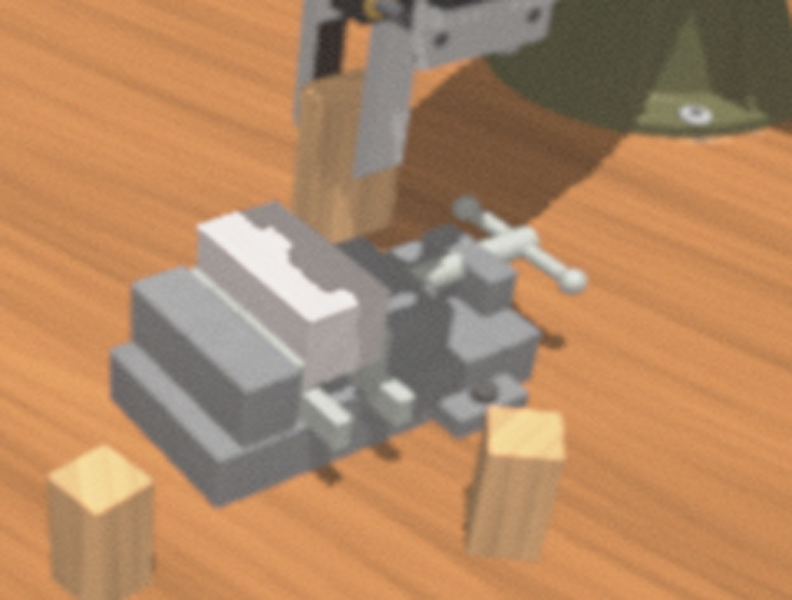

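{"op": "jog_arm", "data": {
  "commands": [
    {"dx": 0.006,"dy": 0.002,"dz": -0.02,"yaw": 0.0},
    {"dx": 0.0,"dy": 0.0,"dz": -0.01,"yaw": 0.0},
    {"dx": 0.0,"dy": 0.0,"dz": -0.003,"yaw": 0.0},
    {"dx": 0.0,"dy": 0.0,"dz": -0.003,"yaw": 0.0}
  ]
}}

```text
clock: 5.03
ee_pos: [0.5321, 0.0861, 0.1682]
tcp_rot: [0.15, 0.989, 0.004, 0.01]
contact_force: [0.1, 0.2, -1.0]
finger_gap: 0.0361
```

{"op": "jog_arm", "data": {
  "commands": [
    {"dx": 0.0,"dy": -0.004,"dz": -0.002,"yaw": 0.0},
    {"dx": 0.0,"dy": 0.0,"dz": -0.002,"yaw": 0.0}
  ]
}}

```text
clock: 5.28
ee_pos: [0.5322, 0.0818, 0.1646]
tcp_rot: [0.15, 0.989, 0.004, 0.011]
contact_force: [0.5, 0.2, -1.2]
finger_gap: 0.036
```

{"op": "jog_arm", "data": {
  "commands": [
    {"dx": 0.0,"dy": 0.0,"dz": -0.002,"yaw": 0.0}
  ]
}}

```text
clock: 5.4
ee_pos: [0.5323, 0.0818, 0.1627]
tcp_rot: [0.15, 0.989, 0.004, 0.011]
contact_force: [-1.2, -0.1, 3.4]
finger_gap: 0.0358
```

{"op": "jog_arm", "data": {
  "commands": [
    {"dx": 0.0,"dy": 0.0,"dz": -0.002,"yaw": 0.0}
  ]
}}

```text
clock: 5.52
ee_pos: [0.5324, 0.0818, 0.161]
tcp_rot: [0.15, 0.989, 0.004, 0.011]
contact_force: [-1.5, 0.5, 2.7]
finger_gap: 0.036
```

{"op": "jog_arm", "data": {
  "commands": [
    {"dx": 0.0,"dy": 0.0,"dz": -0.0015,"yaw": 0.0},
    {"dx": 0.0,"dy": 0.0,"dz": -0.0015,"yaw": 0.0}
  ],
  "force": 60
}}

```text
clock: 5.78
ee_pos: [0.5327, 0.0817, 0.1593]
tcp_rot: [0.15, 0.989, 0.004, 0.012]
contact_force: [-8.4, -1.1, 23.4]
finger_gap: 0.0357
```

{"op": "jog_arm", "data": {
  "commands": [
    {"dx": 0.0,"dy": 0.0,"dz": -0.001,"yaw": 0.0}
  ]
}}

```text
clock: 5.9
ee_pos: [0.5327, 0.0816, 0.1594]
tcp_rot: [0.15, 0.989, 0.004, 0.012]
contact_force: [-6.2, 0.4, 12.8]
finger_gap: 0.0355
```

{"op": "jog_arm", "data": {
  "commands": [
    {"dx": 0.0,"dy": 0.0,"dz": 0.012,"yaw": 0.0},
    {"dx": -0.009,"dy": -0.03,"dz": 0.0,"yaw": 0.0},
    {"dx": -0.008,"dy": -0.027,"dz": 0.0,"yaw": 0.0},
    {"dx": 0.0,"dy": 0.0,"dz": 0.0,"yaw": 0.0}
  ]
}}

```text
clock: 6.4
ee_pos: [0.5157, 0.0235, 0.1732]
tcp_rot: [0.15, 0.989, 0.004, 0.013]
contact_force: [-0.2, 0.7, -0.5]
finger_gap: 0.0356
```

Run:
```python
from h import *
o=get_obs();print(np.round(o['ee_pos'],4),np.round(o['contact_force'],2))
b=save('scene','s3.png')
b=cv2.imread('pics/s3.png');cv2.imwrite('pics/s3c.png',cv2.resize(b[120:300,280:460],None,fx=4,fy=3.3,interpolation=cv2.INTER_CUBIC))
```

```text
[0.5157 0.0235 0.1732] [-0.25  0.68 -0.51]
```

View pics/s3c.png

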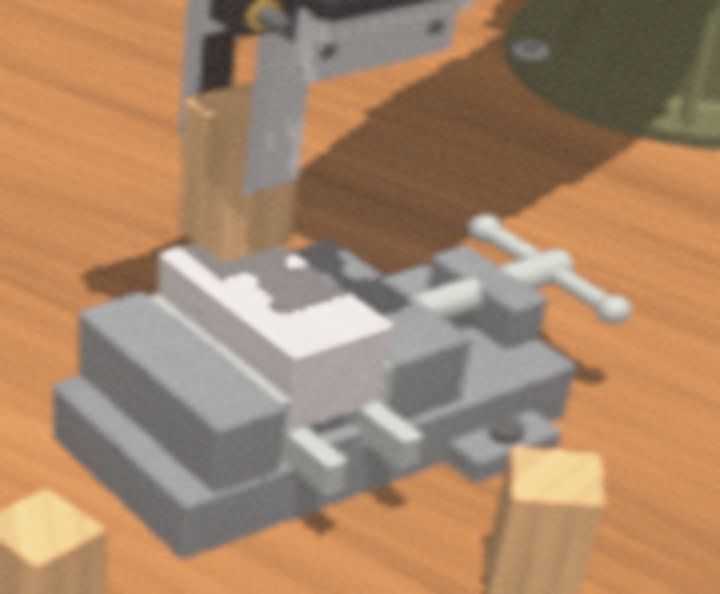

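{"op": "jog_arm", "data": {
  "commands": [
    {"dx": 0.0,"dy": 0.0,"dz": -0.003,"yaw": 0.0},
    {"dx": 0.0,"dy": 0.0,"dz": -0.002,"yaw": 0.0},
    {"dx": 0.0,"dy": 0.0,"dz": -0.002,"yaw": 0.0}
  ]
}}

```text
clock: 6.82
ee_pos: [0.5165, 0.026, 0.1658]
tcp_rot: [0.149, 0.989, 0.004, 0.013]
contact_force: [-0.1, -0.3, -0.7]
finger_gap: 0.0358
```

{"op": "jog_arm", "data": {
  "commands": [
    {"dx": 0.0,"dy": 0.0,"dz": -0.002,"yaw": 0.0}
  ]
}}

```text
clock: 6.95
ee_pos: [0.5165, 0.0262, 0.1635]
tcp_rot: [0.149, 0.989, 0.004, 0.013]
contact_force: [0.3, 0.7, -0.6]
finger_gap: 0.0354
```

{"op": "jog_arm", "data": {
  "commands": [
    {"dx": 0.0,"dy": 0.0,"dz": -0.0015,"yaw": 0.0}
  ]
}}

```text
clock: 7.08
ee_pos: [0.5165, 0.0264, 0.1618]
tcp_rot: [0.148, 0.989, 0.004, 0.013]
contact_force: [-0.2, 0.7, -0.9]
finger_gap: 0.0359
```

{"op": "jog_arm", "data": {
  "commands": [
    {"dx": 0.0,"dy": 0.0,"dz": -0.0015,"yaw": 0.0}
  ]
}}

```text
clock: 7.2
ee_pos: [0.5165, 0.0264, 0.1602]
tcp_rot: [0.148, 0.989, 0.004, 0.013]
contact_force: [0.0, -0.7, -2.4]
finger_gap: 0.036
```

{"op": "jog_arm", "data": {
  "commands": [
    {"dx": 0.0,"dy": 0.0,"dz": -0.0015,"yaw": 0.0}
  ]
}}

```text
clock: 7.32
ee_pos: [0.5167, 0.0262, 0.1593]
tcp_rot: [0.148, 0.989, 0.004, 0.013]
contact_force: [-5.1, -0.7, 15.6]
finger_gap: 0.0356
```

{"op": "jog_arm", "data": {
  "commands": [
    {"dx": 0.0,"dy": 0.0,"dz": -0.0015,"yaw": 0.0}
  ]
}}

```text
clock: 7.45
ee_pos: [0.5169, 0.0262, 0.1592]
tcp_rot: [0.148, 0.989, 0.004, 0.014]
contact_force: [-8.9, 0.0, 21.5]
finger_gap: 0.0358
```

{"op": "jog_arm", "data": {
  "commands": [
    {"dx": 0.0,"dy": 0.0,"dz": -0.0015,"yaw": 0.0}
  ]
}}

```text
clock: 7.58
ee_pos: [0.5171, 0.0261, 0.1593]
tcp_rot: [0.148, 0.989, 0.004, 0.014]
contact_force: [-7.8, 0.1, 17.5]
finger_gap: 0.0358
```

{"op": "jog_arm", "data": {
  "commands": [
    {"dx": 0.0,"dy": 0.0,"dz": -0.002,"yaw": 0.0}
  ]
}}

```text
clock: 7.7
ee_pos: [0.5173, 0.026, 0.1592]
tcp_rot: [0.148, 0.989, 0.004, 0.015]
contact_force: [-8.6, -1.7, 23.1]
finger_gap: 0.0356
```

{"op": "jog_arm", "data": {
  "commands": [
    {"dx": 0.0,"dy": 0.0,"dz": -0.0024,"yaw": 0.0}
  ]
}}

```text
clock: 7.82
ee_pos: [0.5176, 0.0259, 0.1591]
tcp_rot: [0.148, 0.989, 0.004, 0.016]
contact_force: [-11.6, -2.0, 28.6]
finger_gap: 0.0356
```

{"op": "jog_arm", "data": {
  "commands": [
    {"dx": 0.0,"dy": 0.0,"dz": -0.0024,"yaw": 0.0}
  ]
}}

```text
clock: 7.95
ee_pos: [0.5179, 0.0258, 0.1591]
tcp_rot: [0.148, 0.989, 0.004, 0.017]
contact_force: [-10.3, 0.6, 26.6]
finger_gap: 0.0357
```

{"op": "jog_arm", "data": {
  "commands": [
    {"dx": 0.0,"dy": 0.0,"dz": 0.012,"yaw": 0.0},
    {"dx": 0.007,"dy": 0.028,"dz": 0.0,"yaw": 0.0},
    {"dx": 0.007,"dy": 0.028,"dz": 0.0,"yaw": 0.0},
    {"dx": 0.0,"dy": 0.0,"dz": 0.0,"yaw": 0.0}
  ]
}}

```text
clock: 8.45
ee_pos: [0.5327, 0.0828, 0.1733]
tcp_rot: [0.149, 0.989, 0.004, 0.018]
contact_force: [0.4, -0.4, -0.4]
finger_gap: 0.0357
```

Run:
```python
from h import *
o=get_obs();print(np.round(o['ee_pos'],4),np.round(o['contact_force'],2),np.round(Rq(o['tcp_rot'])[:,2],4))
b=save('scene','s4.png')
b=cv2.imread('pics/s4.png');cv2.imwrite('pics/s4c.png',cv2.resize(b[120:300,280:460],None,fx=4,fy=3.3,interpolation=cv2.INTER_CUBIC))
```

```text
[0.5327 0.0828 0.1733] [ 0.43 -0.44 -0.43] [ 0.0374  0.0025 -0.9993]
```

View pics/s4c.png

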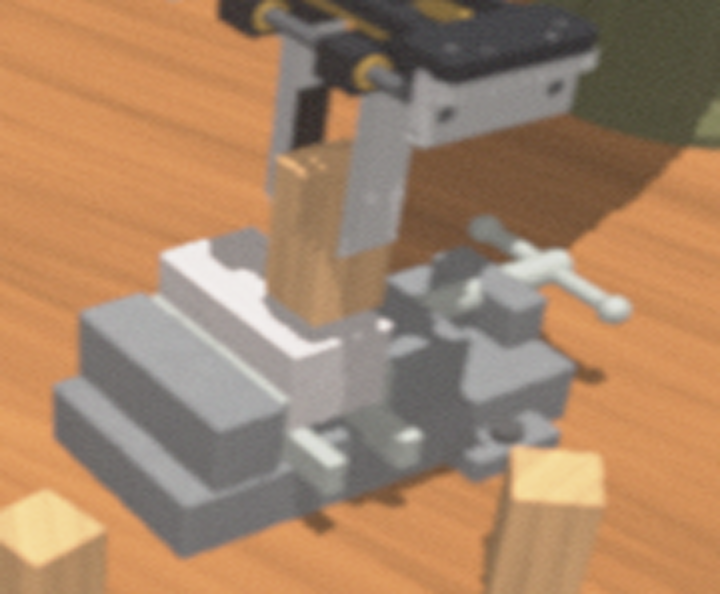

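{"op": "jog_arm", "data": {
  "commands": [
    {"dx": 0.0,"dy": 0.0,"dz": -0.008,"yaw": 0.0},
    {"dx": 0.0,"dy": -0.002,"dz": -0.003,"yaw": 0.0},
    {"dx": 0.0,"dy": 0.0,"dz": -0.0015,"yaw": 0.0}
  ]
}}

```text
clock: 8.88
ee_pos: [0.5322, 0.078, 0.1597]
tcp_rot: [0.15, 0.989, 0.004, 0.018]
contact_force: [-0.0, -0.2, -1.5]
finger_gap: 0.0358
```

{"op": "jog_arm", "data": {
  "commands": [
    {"dx": 0.0,"dy": 0.0,"dz": -0.0015,"yaw": 0.0}
  ]
}}

```text
clock: 9.0
ee_pos: [0.5325, 0.0779, 0.1594]
tcp_rot: [0.15, 0.988, 0.004, 0.019]
contact_force: [-7.1, 2.8, 22.8]
finger_gap: 0.0358
```

{"op": "jog_arm", "data": {
  "commands": [
    {"dx": 0.0,"dy": 0.0,"dz": -0.0018,"yaw": 0.0}
  ]
}}

```text
clock: 9.12
ee_pos: [0.5326, 0.0779, 0.1594]
tcp_rot: [0.15, 0.988, 0.004, 0.019]
contact_force: [-10.4, 0.4, 22.6]
finger_gap: 0.0356
```

{"op": "jog_arm", "data": {
  "commands": [
    {"dx": 0.0,"dy": 0.0,"dz": -0.0022,"yaw": 0.0}
  ]
}}

```text
clock: 9.25
ee_pos: [0.5327, 0.0778, 0.1593]
tcp_rot: [0.15, 0.988, 0.005, 0.02]
contact_force: [-10.1, 0.6, 25.3]
finger_gap: 0.0356
```

{"op": "jog_arm", "data": {
  "commands": [
    {"dx": 0.0,"dy": 0.0,"dz": 0.03,"yaw": 0.0},
    {"dx": -0.015,"dy": 0.05,"dz": 0.0,"yaw": 5.0},
    {"dx": -0.015,"dy": 0.05,"dz": 0.0,"yaw": 5.0},
    {"dx": -0.015,"dy": 0.05,"dz": 0.0,"yaw": 5.0},
    {"dx": -0.015,"dy": 0.045,"dz": 0.0,"yaw": 0.0}
  ]
}}

```text
clock: 9.88
ee_pos: [0.4719, 0.2745, 0.1913]
tcp_rot: [0.019, 1.0, 0.007, 0.02]
contact_force: [0.9, -0.1, -1.8]
finger_gap: 0.0354
```

Run:
```python
from h import *
o=get_obs();print(np.round(o['ee_pos'],4),np.round(o['contact_force'],2),np.round(Rq(o['tcp_rot'])[:,2],4))
save('scene','s5.png');save('top','t5.png')
for cam in('scene','top'):
    M=cfw(cam)
    for t in('work_top','tapper_mid'):
        for d in landmark_of(t,cam): print(t,round(d['confidence'],2),np.round(toworld(d['centre'],M),3))
b=cv2.imread('pics/s5.png');cv2.imwrite('pics/s5c.png',cv2.resize(b[175:325,260:500],None,fx=3.3,fy=3.3,interpolation=cv2.INTER_CUBIC))
t=cv2.imread('pics/t5.png')
cv2.imwrite('pics/t5c.png',cv2.resize(t[190:340,90:290],None,fx=4,fy=4,interpolation=cv2.INTER_CUBIC))
```

```text
[0.4719 0.2745 0.1913] [ 0.86 -0.05 -1.79] [ 0.0402  0.0141 -0.9991]
work_top 0.73 [0.52  0.057 0.109]
tapper_mid 0.82 [0.692 0.075 0.039]
tapper_mid 0.6 [0.467 0.278 0.177]
work_top 0.74 [0.522 0.053 0.109]
tapper_mid 0.95 [0.695 0.077 0.036]
tapper_mid 0.8 [0.535 0.205 0.04 ]
```

View pics/s5c.png

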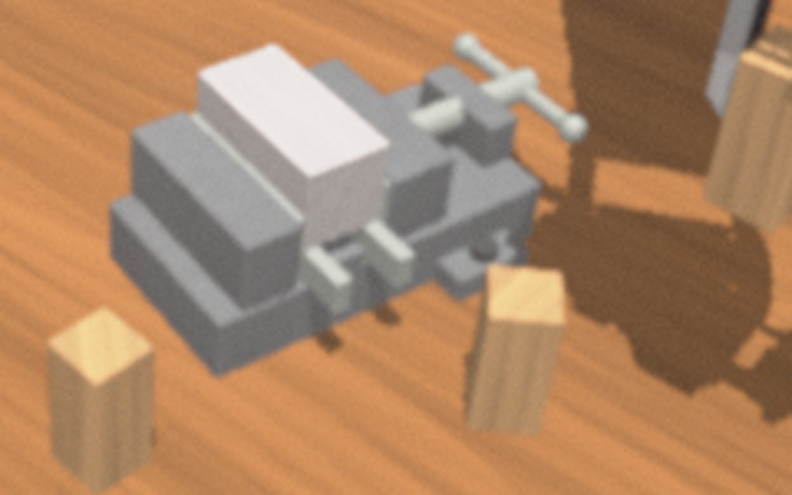

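View pics/t5c.png

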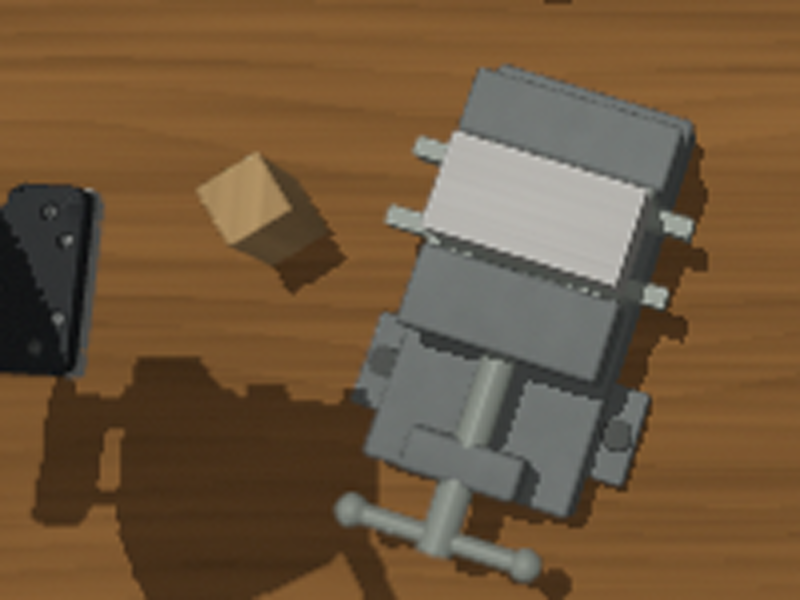

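{"op": "jog_arm", "data": {
  "commands": [
    {"dx": 0.0,"dy": 0.0,"dz": -0.05,"yaw": 0.0},
    {"dx": 0.0,"dy": 0.0,"dz": -0.05,"yaw": 0.0},
    {"dx": 0.0,"dy": 0.0,"dz": -0.03,"yaw": 0.0},
    {"dx": 0.0,"dy": 0.0,"dz": 0.0,"yaw": 0.0}
  ],
  "force": 30
}}

```text
clock: 10.68
ee_pos: [0.4752, 0.2675, 0.0589]
tcp_rot: [0.024, 0.999, 0.008, 0.021]
contact_force: [-0.1, -0.1, 0.2]
finger_gap: 0.0359
```

{"op": "jog_arm", "data": {
  "commands": [
    {"dx": 0.0,"dy": 0.0,"dz": -0.004,"yaw": 0.0},
    {"dx": 0.0,"dy": 0.0,"dz": -0.003,"yaw": 0.0}
  ]
}}

```text
clock: 10.92
ee_pos: [0.4769, 0.2671, 0.0543]
tcp_rot: [0.025, 0.999, 0.008, 0.023]
contact_force: [-0.6, 0.6, -0.5]
finger_gap: 0.0362
```

{"op": "jog_arm", "data": {
  "commands": [
    {"dx": 0.0,"dy": 0.0,"dz": -0.001,"yaw": 0.0},
    {"dx": 0.0,"dy": 0.0,"dz": -0.0005,"yaw": 0.0}
  ]
}}

```text
clock: 11.18
ee_pos: [0.4776, 0.2673, 0.054]
tcp_rot: [0.025, 0.999, 0.009, 0.024]
contact_force: [-0.7, 0.4, 0.5]
finger_gap: 0.0354
```

{"op": "jog_arm", "data": {
  "commands": [
    {"dx": 0.0,"dy": 0.0,"dz": -0.002,"yaw": 0.0}
  ]
}}

```text
clock: 11.3
ee_pos: [0.4777, 0.2675, 0.0524]
tcp_rot: [0.025, 0.999, 0.009, 0.024]
contact_force: [-0.0, -0.1, -1.7]
finger_gap: 0.0358
```

{"op": "jog_arm", "data": {
  "commands": [
    {"dx": 0.0,"dy": 0.0,"dz": -0.0015,"yaw": 0.0}
  ]
}}

```text
clock: 11.42
ee_pos: [0.4777, 0.2675, 0.0508]
tcp_rot: [0.025, 0.999, 0.009, 0.024]
contact_force: [-0.4, 0.3, -1.5]
finger_gap: 0.0361
```

{"op": "jog_arm", "data": {
  "commands": [
    {"dx": 0.0,"dy": 0.0,"dz": -0.001,"yaw": 0.0}
  ]
}}

```text
clock: 11.55
ee_pos: [0.4779, 0.2676, 0.0502]
tcp_rot: [0.025, 0.999, 0.009, 0.024]
contact_force: [-2.4, -3.0, 12.5]
finger_gap: 0.0361
```

{"op": "jog_arm", "data": {
  "commands": [
    {"dx": 0.0,"dy": 0.0,"dz": -0.001,"yaw": 0.0}
  ]
}}

```text
clock: 11.68
ee_pos: [0.4782, 0.2676, 0.0501]
tcp_rot: [0.025, 0.999, 0.009, 0.025]
contact_force: [-2.1, -2.9, 13.0]
finger_gap: 0.0357
```

{"op": "jog_arm", "data": {
  "commands": [
    {"dx": 0.0,"dy": 0.0,"dz": 0.0005,"yaw": 0.0},
    {"dx": 0.0,"dy": 0.0,"dz": 0.0,"yaw": 0.0},
    {"dx": 0.0,"dy": 0.0,"dz": 0.0,"yaw": 0.0},
    {"dx": 0.0,"dy": 0.0,"dz": 0.02,"yaw": 0.0}
  ],
  "gripper": 0.3
}}

```text
clock: 12.18
ee_pos: [0.4776, 0.2673, 0.0696]
tcp_rot: [0.025, 0.999, 0.009, 0.024]
contact_force: [1.4, -0.5, 0.6]
finger_gap: 0.0613
```

{"op": "jog_arm", "data": {
  "commands": [
    {"dx": 0.0,"dy": 0.0,"dz": 0.05,"yaw": 0.0},
    {"dx": 0.0,"dy": 0.0,"dz": 0.06,"yaw": 0.0},
    {"dx": 0.0,"dy": 0.0,"dz": 0.0,"yaw": 0.0}
  ]
}}

```text
clock: 12.55
ee_pos: [0.4774, 0.2673, 0.1835]
tcp_rot: [0.024, 0.999, 0.009, 0.024]
contact_force: [-0.0, -0.3, -0.2]
finger_gap: 0.0612
```

Run:
```python
from h import *
o=get_obs();print(np.round(o['ee_pos'],4),np.round(o['contact_force'],2),np.round(Rq(o['tcp_rot'])[:,2],4),o['joints'].round(3))
save('scene','s6.png');save('wrist','w6.png')
M=cfw('scene')
for d in landmark_of('tapper_mid','scene'): print(round(d['confidence'],2),np.round(toworld(d['centre'],M),3))
M=cfw('wrist',o)
for t in('tapper_mid','par_fixed','par_moving','vise','work_top'):
  for d in landmark_of(t,'wrist'): print(t,round(d['confidence'],2),np.round(toworld(d['centre'],M),3))
```

```text
[0.4774 0.2673 0.1835] [-0.04 -0.25 -0.23] [ 0.0481  0.0163 -0.9987] [ 0.446  0.291  1.605 -0.006  1.195 -1.073]
0.9 [0.53  0.201 0.038]
0.8 [0.471 0.273 0.04 ]
0.72 [0.692 0.078 0.04 ]
0.39 [0.522 0.056 0.108]
tapper_mid 0.83 [0.479 0.272 0.043]
tapper_mid 0.64 [0.532 0.205 0.042]
vise 0.89 [0.523 0.052 0.004]
work_top 0.94 [0.526 0.056 0.11 ]
```

View pics/s6.png

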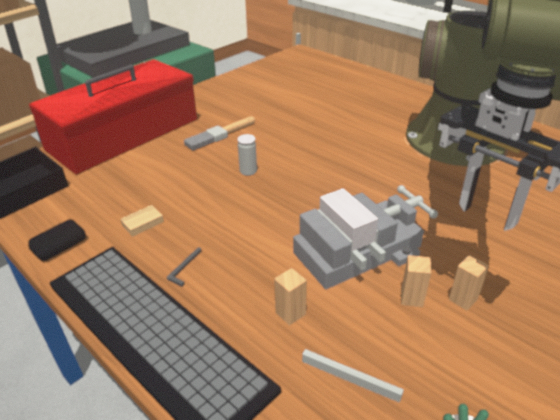

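View pics/w6.png

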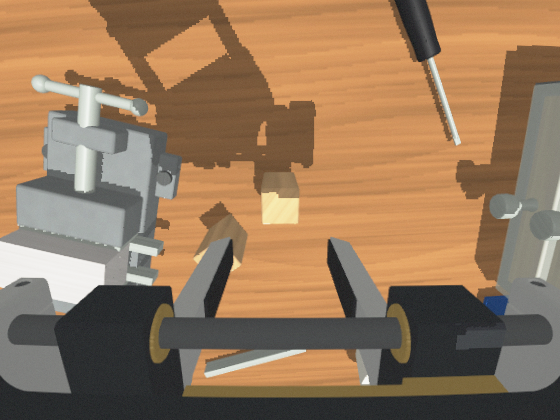

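{"op": "jog_arm", "data": {
  "commands": [
    {"dx": 0.006,"dy": -0.055,"dz": 0.01,"yaw": -5.0},
    {"dx": 0.006,"dy": -0.055,"dz": 0.0,"yaw": -5.0},
    {"dx": 0.006,"dy": -0.055,"dz": 0.0,"yaw": -4.0},
    {"dx": 0.006,"dy": -0.055,"dz": 0.0,"yaw": 0.0},
    {"dx": 0.006,"dy": -0.055,"dz": 0.0,"yaw": 0.0}
  ],
  "gripper": -1,
  "force": 30
}}

```text
clock: 13.58
ee_pos: [0.5046, -0.0137, 0.1861]
tcp_rot: [0.147, 0.989, 0.004, 0.019]
contact_force: [-0.2, 0.5, -0.4]
finger_gap: 0.0146
```

{"op": "jog_arm", "data": {
  "commands": [
    {"dx": 0.006,"dy": -0.05,"dz": 0.0,"yaw": 0.0},
    {"dx": 0.0,"dy": 0.0,"dz": 0.0,"yaw": 0.0}
  ]
}}

```text
clock: 13.82
ee_pos: [0.5104, -0.0683, 0.1852]
tcp_rot: [0.149, 0.989, 0.004, 0.018]
contact_force: [-1.0, 0.5, -0.2]
finger_gap: 0.0006
```

Run:
```python
from h import *
o=get_obs();print(np.round(o['ee_pos'],4),np.round(o['contact_force'],2),np.round(Rq(o['tcp_rot']),4),o['finger_gap'])
save('wrist','w7.png')
M=cfw('wrist',o)
for t in('par_fixed','par_moving','work_top'):
  for d in landmark_of(t,'wrist'): print(t,round(d['confidence'],2),np.round(toworld(d['centre'],M),3))
```

```text
[ 0.5104 -0.0683  0.1852] [-1.04  0.52 -0.19] [[-0.9548  0.295   0.0376]
 [ 0.2953  0.9554  0.002 ]
 [-0.0354  0.013  -0.9993]] 0.0006426896948625127
work_top 0.91 [0.526 0.053 0.11 ]
```

View pics/w7.png

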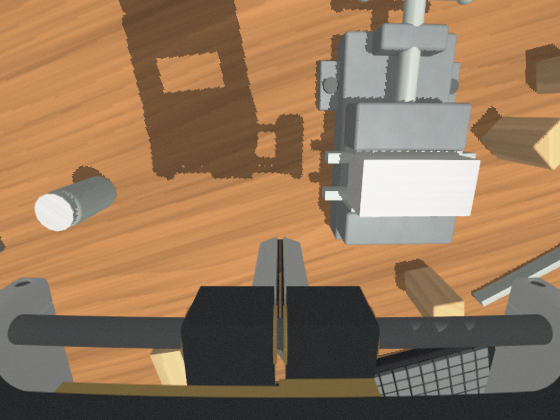

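Run:
```python
from h import *
o=get_obs();M=cfw('wrist',o)
im=cv2.imread('pics/w7.png');cv2.imwrite('pics/w7c.png',cv2.resize(im[140:220,310:400],None,fx=8,fy=7.5,interpolation=cv2.INTER_CUBIC))
for P in((0.5207,-0.0217,.061),(0.4852,-0.0092,.061)): print(project(P,'wrist',M))
print(atz((324.,190),.061,'wrist',M),atz((324.,198),.061,'wrist',M),atz((326,153),.061,'wrist',M),atz((326,162),.061,'wrist',M))
```

```text
[[321.1467551 198.2622777]]
[[324.41233556 161.19669431]]
[ 0.51318649 -0.01678507  0.061     ] [ 0.52128461 -0.01885269  0.061     ] [ 0.47793066 -0.00573987  0.061     ] [ 0.48641526 -0.00790219  0.061     ]
```

View pics/w7c.png

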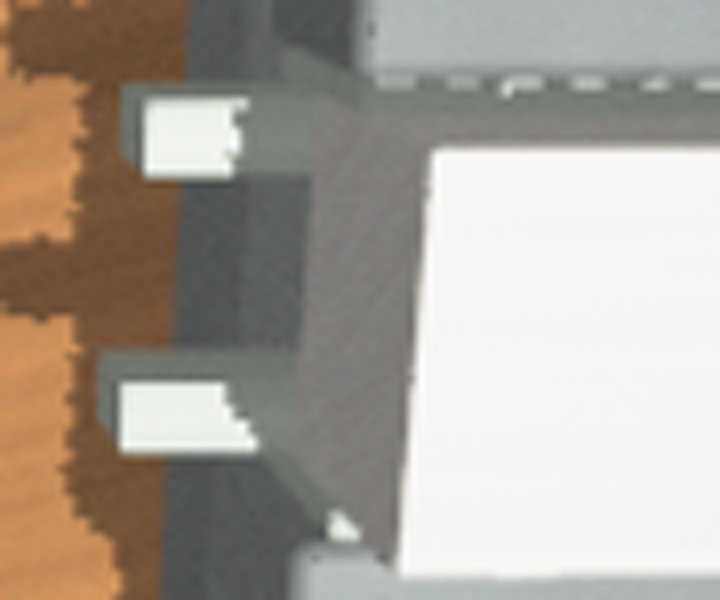

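{"op": "jog_arm", "data": {
  "commands": [
    {"dx": -0.004,"dy": 0.002,"dz": -0.045,"yaw": 0.0},
    {"dx": 0.0,"dy": 0.0,"dz": -0.045,"yaw": 0.0},
    {"dx": 0.0,"dy": 0.0,"dz": -0.03,"yaw": 0.0},
    {"dx": 0.0,"dy": 0.0,"dz": -0.004,"yaw": 0.0}
  ]
}}

```text
clock: 14.52
ee_pos: [0.5066, -0.0574, 0.0595]
tcp_rot: [0.143, 0.989, 0.004, 0.02]
contact_force: [0.5, -0.2, 0.5]
finger_gap: 0.0005
```

{"op": "jog_arm", "data": {
  "commands": [
    {"dx": 0.0,"dy": 0.0,"dz": 0.0,"yaw": 0.0}
  ]
}}

```text
clock: 14.65
ee_pos: [0.507, -0.0569, 0.0603]
tcp_rot: [0.143, 0.99, 0.004, 0.02]
contact_force: [0.7, 0.8, 1.0]
finger_gap: 0.0002
```

{"op": "jog_arm", "data": {
  "commands": [
    {"dx": 0.003,"dy": 0.004,"dz": -0.004,"yaw": 0.0},
    {"dx": 0.001,"dy": 0.004,"dz": -0.003,"yaw": 0.0}
  ]
}}

```text
clock: 14.9
ee_pos: [0.5124, -0.0483, 0.0552]
tcp_rot: [0.143, 0.99, 0.004, 0.022]
contact_force: [-1.2, 0.5, -0.0]
finger_gap: 0.0006
```

{"op": "jog_arm", "data": {
  "commands": [
    {"dx": 0.0005,"dy": 0.0015,"dz": 0.0,"yaw": 0.0}
  ]
}}

```text
clock: 15.02
ee_pos: [0.5132, -0.0464, 0.0555]
tcp_rot: [0.142, 0.99, 0.004, 0.022]
contact_force: [-0.1, 0.0, -0.0]
finger_gap: 0.0
```

{"op": "jog_arm", "data": {
  "commands": [
    {"dx": 0.0005,"dy": 0.0015,"dz": -0.001,"yaw": 0.0}
  ]
}}

```text
clock: 15.15
ee_pos: [0.5139, -0.0448, 0.0548]
tcp_rot: [0.142, 0.99, 0.004, 0.023]
contact_force: [0.5, 0.1, -0.1]
finger_gap: 0.0003
```

{"op": "jog_arm", "data": {
  "commands": [
    {"dx": 0.0,"dy": 0.002,"dz": -0.0005,"yaw": 0.0},
    {"dx": 0.0,"dy": 0.0015,"dz": -0.0005,"yaw": 0.0}
  ]
}}

```text
clock: 15.4
ee_pos: [0.5139, -0.0412, 0.0538]
tcp_rot: [0.142, 0.99, 0.004, 0.023]
contact_force: [0.7, -0.6, 0.5]
finger_gap: 0.0007
```

{"op": "jog_arm", "data": {
  "commands": [
    {"dx": 0.0,"dy": 0.0012,"dz": -0.0005,"yaw": 0.0}
  ]
}}

```text
clock: 15.52
ee_pos: [0.5139, -0.0399, 0.0533]
tcp_rot: [0.142, 0.99, 0.004, 0.023]
contact_force: [0.1, -0.7, -0.2]
finger_gap: 0.0009
```

{"op": "jog_arm", "data": {
  "commands": [
    {"dx": 0.0,"dy": 0.001,"dz": -0.0005,"yaw": 0.0}
  ]
}}

```text
clock: 15.65
ee_pos: [0.5139, -0.0388, 0.0527]
tcp_rot: [0.142, 0.99, 0.004, 0.023]
contact_force: [0.1, 0.3, 0.0]
finger_gap: 0.0006
```

{"op": "jog_arm", "data": {
  "commands": [
    {"dx": 0.0,"dy": 0.001,"dz": -0.0005,"yaw": 0.0}
  ]
}}

```text
clock: 15.78
ee_pos: [0.5139, -0.0378, 0.0522]
tcp_rot: [0.142, 0.99, 0.004, 0.023]
contact_force: [0.0, 0.2, -0.6]
finger_gap: 0.0001
```

{"op": "jog_arm", "data": {
  "commands": [
    {"dx": 0.0002,"dy": 0.0006,"dz": 0.0,"yaw": 0.0},
    {"dx": 0.0002,"dy": 0.0006,"dz": 0.0,"yaw": 0.0},
    {"dx": 0.0002,"dy": 0.0006,"dz": 0.0,"yaw": 0.0}
  ]
}}

```text
clock: 16.15
ee_pos: [0.5144, -0.0359, 0.0521]
tcp_rot: [0.142, 0.99, 0.004, 0.023]
contact_force: [0.5, -0.3, 0.3]
finger_gap: 0.0003
```

{"op": "jog_arm", "data": {
  "commands": [
    {"dx": 0.0002,"dy": 0.0005,"dz": 0.0,"yaw": 0.0},
    {"dx": 0.0002,"dy": 0.0005,"dz": 0.0,"yaw": 0.0}
  ]
}}

```text
clock: 16.4
ee_pos: [0.5149, -0.0348, 0.0522]
tcp_rot: [0.143, 0.99, 0.004, 0.023]
contact_force: [-1.0, -0.3, -0.6]
finger_gap: 0.0005
```

{"op": "jog_arm", "data": {
  "commands": [
    {"dx": 0.0002,"dy": 0.0005,"dz": 0.0,"yaw": 0.0},
    {"dx": 0.0002,"dy": 0.0005,"dz": 0.0,"yaw": 0.0}
  ]
}}

```text
clock: 16.65
ee_pos: [0.5154, -0.0337, 0.0522]
tcp_rot: [0.143, 0.99, 0.004, 0.023]
contact_force: [0.5, -0.3, -0.1]
finger_gap: 0.0004
```

{"op": "jog_arm", "data": {
  "commands": [
    {"dx": 0.0002,"dy": 0.0005,"dz": 0.0,"yaw": 0.0}
  ]
}}

```text
clock: 16.77
ee_pos: [0.5156, -0.0332, 0.0522]
tcp_rot: [0.143, 0.99, 0.004, 0.023]
contact_force: [0.1, 0.2, 0.4]
finger_gap: 0.0002
```

{"op": "jog_arm", "data": {
  "commands": [
    {"dx": 0.0002,"dy": 0.0005,"dz": 0.0,"yaw": 0.0}
  ]
}}

```text
clock: 16.9
ee_pos: [0.5156, -0.033, 0.0522]
tcp_rot: [0.142, 0.99, 0.004, 0.023]
contact_force: [-2.5, -4.8, 0.9]
finger_gap: 0.0006
```

{"op": "jog_arm", "data": {
  "commands": [
    {"dx": 0.0002,"dy": 0.0005,"dz": 0.0,"yaw": 0.0}
  ]
}}

```text
clock: 17.02
ee_pos: [0.5157, -0.0329, 0.0522]
tcp_rot: [0.142, 0.99, 0.003, 0.023]
contact_force: [-1.5, -5.1, 2.1]
finger_gap: 0.0004
```

{"op": "jog_arm", "data": {
  "commands": [
    {"dx": 0.0002,"dy": 0.0005,"dz": 0.0,"yaw": 0.0}
  ]
}}

```text
clock: 17.15
ee_pos: [0.5158, -0.0328, 0.0522]
tcp_rot: [0.143, 0.99, 0.003, 0.022]
contact_force: [-2.3, -4.4, 1.1]
finger_gap: 0.0008
```

{"op": "jog_arm", "data": {
  "commands": [
    {"dx": 0.0001,"dy": 0.0003,"dz": 0.0,"yaw": 0.0},
    {"dx": 0.0001,"dy": 0.0003,"dz": 0.0,"yaw": 0.0}
  ]
}}

```text
clock: 17.4
ee_pos: [0.5158, -0.0328, 0.0522]
tcp_rot: [0.143, 0.99, 0.003, 0.022]
contact_force: [-2.4, -5.2, 1.5]
finger_gap: 0.001
```

{"op": "jog_arm", "data": {
  "commands": [
    {"dx": 0.0001,"dy": 0.0003,"dz": 0.0,"yaw": 0.0},
    {"dx": 0.0001,"dy": 0.0003,"dz": 0.0,"yaw": 0.0}
  ]
}}

```text
clock: 17.65
ee_pos: [0.5158, -0.0329, 0.0522]
tcp_rot: [0.143, 0.99, 0.002, 0.022]
contact_force: [-1.1, -5.7, 1.5]
finger_gap: 0.0006
```

{"op": "jog_arm", "data": {
  "commands": [
    {"dx": -0.003,"dy": -0.01,"dz": 0.0,"yaw": 0.0},
    {"dx": -0.001,"dy": -0.004,"dz": 0.0,"yaw": 0.0},
    {"dx": -0.018,"dy": 0.005,"dz": 0.0,"yaw": 0.0},
    {"dx": -0.018,"dy": 0.005,"dz": 0.0,"yaw": 0.0},
    {"dx": 0.0,"dy": 0.0,"dz": 0.0,"yaw": 0.0}
  ]
}}

```text
clock: 18.27
ee_pos: [0.475, -0.0378, 0.0522]
tcp_rot: [0.143, 0.989, 0.003, 0.022]
contact_force: [-0.2, -0.0, -0.6]
finger_gap: 0.0006
```

Run:
```python
from h import *
o=get_obs();print(np.round(o['ee_pos'],4),np.round(o['contact_force'],2))
save('top','t8.png');save('wrist','w8.png')
t=cv2.imread('pics/t8.png')
cv2.imwrite('pics/t8c.png',cv2.resize(t[190:340,120:320],None,fx=4,fy=4,interpolation=cv2.INTER_CUBIC))
```

```text
[ 0.475  -0.0378  0.0522] [-0.24 -0.04 -0.57]
```

View pics/w8.png

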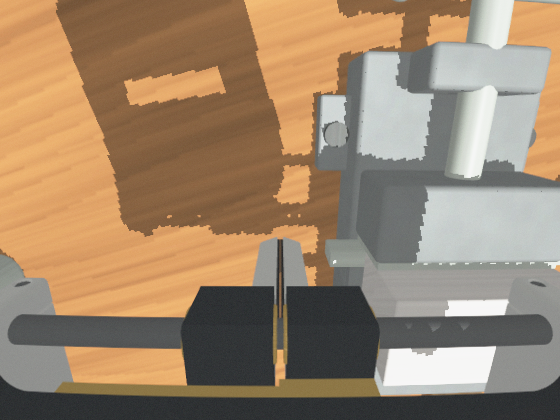

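{"op": "jog_arm", "data": {
  "commands": [
    {"dx": 0.0012,"dy": 0.004,"dz": 0.0,"yaw": 0.0},
    {"dx": 0.0009,"dy": 0.003,"dz": 0.0,"yaw": 0.0},
    {"dx": 0.0005,"dy": 0.0015,"dz": 0.0,"yaw": 0.0}
  ]
}}

```text
clock: 18.75
ee_pos: [0.48, -0.0292, 0.0523]
tcp_rot: [0.143, 0.989, 0.003, 0.023]
contact_force: [0.7, 0.9, -0.1]
finger_gap: 0.0009
```

{"op": "jog_arm", "data": {
  "commands": [
    {"dx": 0.0003,"dy": 0.001,"dz": 0.0,"yaw": 0.0},
    {"dx": 0.0002,"dy": 0.0006,"dz": 0.0,"yaw": 0.0}
  ]
}}

```text
clock: 19.0
ee_pos: [0.4806, -0.0274, 0.0522]
tcp_rot: [0.143, 0.989, 0.003, 0.023]
contact_force: [-0.4, 0.4, 0.5]
finger_gap: 0.0003
```

{"op": "jog_arm", "data": {
  "commands": [
    {"dx": 0.0002,"dy": 0.0005,"dz": 0.0,"yaw": 0.0},
    {"dx": 0.0002,"dy": 0.0005,"dz": 0.0,"yaw": 0.0}
  ]
}}

```text
clock: 19.25
ee_pos: [0.481, -0.0264, 0.0523]
tcp_rot: [0.143, 0.989, 0.003, 0.023]
contact_force: [0.4, -0.3, 0.4]
finger_gap: 0.0004
```

{"op": "jog_arm", "data": {
  "commands": [
    {"dx": 0.0002,"dy": 0.0005,"dz": 0.0,"yaw": 0.0},
    {"dx": 0.0002,"dy": 0.0005,"dz": 0.0,"yaw": 0.0}
  ]
}}

```text
clock: 19.5
ee_pos: [0.4815, -0.0254, 0.0523]
tcp_rot: [0.143, 0.989, 0.003, 0.023]
contact_force: [-0.6, 0.6, 0.4]
finger_gap: 0.0004
```

{"op": "jog_arm", "data": {
  "commands": [
    {"dx": 0.0,"dy": 0.0005,"dz": 0.0,"yaw": 0.0},
    {"dx": 0.0,"dy": 0.0005,"dz": 0.0,"yaw": 0.0},
    {"dx": 0.0,"dy": 0.0005,"dz": 0.0,"yaw": 0.0}
  ]
}}

```text
clock: 19.88
ee_pos: [0.4814, -0.0238, 0.0523]
tcp_rot: [0.143, 0.989, 0.003, 0.023]
contact_force: [-0.4, -0.3, 0.6]
finger_gap: 0.0003
```

{"op": "jog_arm", "data": {
  "commands": [
    {"dx": 0.0,"dy": 0.0005,"dz": 0.0,"yaw": 0.0}
  ]
}}

```text
clock: 20.0
ee_pos: [0.4814, -0.0232, 0.0523]
tcp_rot: [0.143, 0.989, 0.003, 0.023]
contact_force: [0.2, 0.0, 0.2]
finger_gap: 0.0004
```

{"op": "jog_arm", "data": {
  "commands": [
    {"dx": 0.0,"dy": 0.0004,"dz": 0.0,"yaw": 0.0}
  ]
}}

```text
clock: 20.12
ee_pos: [0.4814, -0.0228, 0.0523]
tcp_rot: [0.143, 0.989, 0.003, 0.023]
contact_force: [-0.2, -0.4, -0.7]
finger_gap: 0.0005
```

{"op": "jog_arm", "data": {
  "commands": [
    {"dx": 0.0,"dy": 0.0004,"dz": 0.0,"yaw": 0.0}
  ]
}}

```text
clock: 20.25
ee_pos: [0.4814, -0.0224, 0.0523]
tcp_rot: [0.143, 0.989, 0.003, 0.023]
contact_force: [0.3, 0.1, 0.5]
finger_gap: 0.0004
```

{"op": "jog_arm", "data": {
  "commands": [
    {"dx": 0.0,"dy": 0.0004,"dz": 0.0,"yaw": 0.0}
  ]
}}

```text
clock: 20.38
ee_pos: [0.4814, -0.0219, 0.0523]
tcp_rot: [0.143, 0.989, 0.003, 0.023]
contact_force: [0.9, -0.5, -0.5]
finger_gap: 0.0002
```

{"op": "jog_arm", "data": {
  "commands": [
    {"dx": 0.0,"dy": 0.0004,"dz": 0.0,"yaw": 0.0}
  ]
}}

```text
clock: 20.5
ee_pos: [0.4815, -0.0215, 0.0523]
tcp_rot: [0.143, 0.989, 0.003, 0.023]
contact_force: [0.3, 1.2, 0.2]
finger_gap: 0.0005
```

{"op": "jog_arm", "data": {
  "commands": [
    {"dx": 0.0,"dy": 0.0004,"dz": 0.0,"yaw": 0.0}
  ]
}}

```text
clock: 20.62
ee_pos: [0.4814, -0.0211, 0.0523]
tcp_rot: [0.143, 0.989, 0.003, 0.023]
contact_force: [-0.3, -2.3, 0.3]
finger_gap: 0.0008
```

{"op": "jog_arm", "data": {
  "commands": [
    {"dx": 0.0,"dy": 0.0004,"dz": 0.0,"yaw": 0.0}
  ]
}}

```text
clock: 20.75
ee_pos: [0.4814, -0.021, 0.0523]
tcp_rot: [0.143, 0.989, 0.002, 0.023]
contact_force: [-1.1, -4.3, 0.5]
finger_gap: 0.0004
```

{"op": "jog_arm", "data": {
  "commands": [
    {"dx": 0.0,"dy": 0.0003,"dz": 0.0,"yaw": 0.0},
    {"dx": 0.0,"dy": 0.0003,"dz": 0.0,"yaw": 0.0}
  ]
}}

```text
clock: 21.0
ee_pos: [0.4814, -0.0209, 0.0523]
tcp_rot: [0.143, 0.989, 0.002, 0.023]
contact_force: [-1.3, -5.2, 0.0]
finger_gap: 0.0008
```

{"op": "jog_arm", "data": {
  "commands": [
    {"dx": 0.0,"dy": 0.0003,"dz": 0.0,"yaw": 0.0},
    {"dx": 0.0,"dy": 0.0003,"dz": 0.0,"yaw": 0.0}
  ]
}}

```text
clock: 21.25
ee_pos: [0.4813, -0.0205, 0.0523]
tcp_rot: [0.143, 0.989, 0.002, 0.023]
contact_force: [-0.9, -5.0, 0.1]
finger_gap: 0.0004
```

{"op": "jog_arm", "data": {
  "commands": [
    {"dx": -0.005,"dy": -0.015,"dz": 0.0,"yaw": 0.0},
    {"dx": -0.008,"dy": -0.03,"dz": 0.0,"yaw": 0.0},
    {"dx": 0.0,"dy": 0.0,"dz": 0.06,"yaw": 0.0},
    {"dx": 0.0,"dy": -0.03,"dz": 0.05,"yaw": 0.0},
    {"dx": 0.0,"dy": -0.03,"dz": 0.02,"yaw": 0.0}
  ]
}}

```text
clock: 21.88
ee_pos: [0.4652, -0.1286, 0.1845]
tcp_rot: [0.142, 0.99, 0.003, 0.021]
contact_force: [0.5, 0.5, -0.8]
finger_gap: 0.0003
```

{"op": "jog_arm", "data": {
  "commands": [
    {"dx": 0.0,"dy": 0.0,"dz": 0.0,"yaw": 0.0},
    {"dx": 0.0,"dy": 0.0,"dz": 0.0,"yaw": 0.0}
  ]
}}

```text
clock: 22.12
ee_pos: [0.4648, -0.1302, 0.1851]
tcp_rot: [0.143, 0.989, 0.003, 0.022]
contact_force: [-0.7, -0.1, 0.6]
finger_gap: 0.0007
```

Run:
```python
from h import *
o=get_obs();print(np.round(o['ee_pos'],4),np.round(o['contact_force'],2))
save('top','t9.png');save('scene','s9.png')
for cam in('scene','top'):
    M=cfw(cam)
    for t in('work_top','tapper_mid'):
        for d in landmark_of(t,cam): print(cam,t,round(d['confidence'],2),np.round(toworld(d['centre'],M),3))
t=cv2.imread('pics/t9.png');s=cv2.imread('pics/s9.png')
a=cv2.resize(t[190:340,90:290],(400,300),interpolation=cv2.INTER_CUBIC)
cv2.imwrite('pics/t9c.png',cv2.resize(t[190:340,90:290],None,fx=4,fy=4,interpolation=cv2.INTER_CUBIC))
cv2.imwrite('pics/s9c.png',cv2.resize(s[175:325,260:500],None,fx=3.3,fy=3.3,interpolation=cv2.INTER_CUBIC))
```

```text
[ 0.4648 -0.1302  0.1851] [-0.68 -0.1   0.58]
scene work_top 0.65 [0.522 0.055 0.107]
scene tapper_mid 0.74 [0.473 0.273 0.038]
scene tapper_mid 0.73 [0.531 0.203 0.039]
scene tapper_mid 0.61 [0.69  0.073 0.039]
scene tapper_mid 0.37 [0.524 0.053 0.003]
top work_top 0.81 [0.524 0.052 0.11 ]
top tapper_mid 0.95 [0.536 0.204 0.037]
top tapper_mid 0.87 [0.695 0.076 0.04 ]
top tapper_mid 0.76 [0.479 0.271 0.043]
```

View pics/t9c.png

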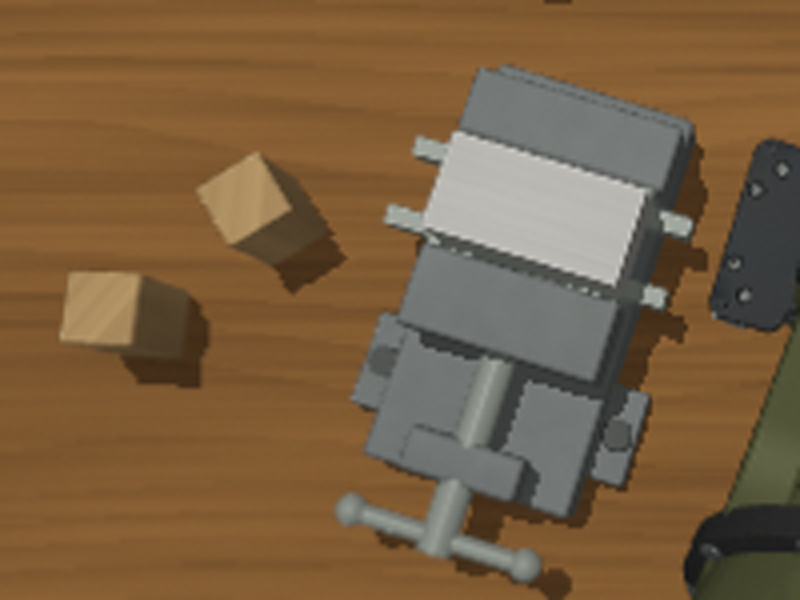

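View pics/s9c.png

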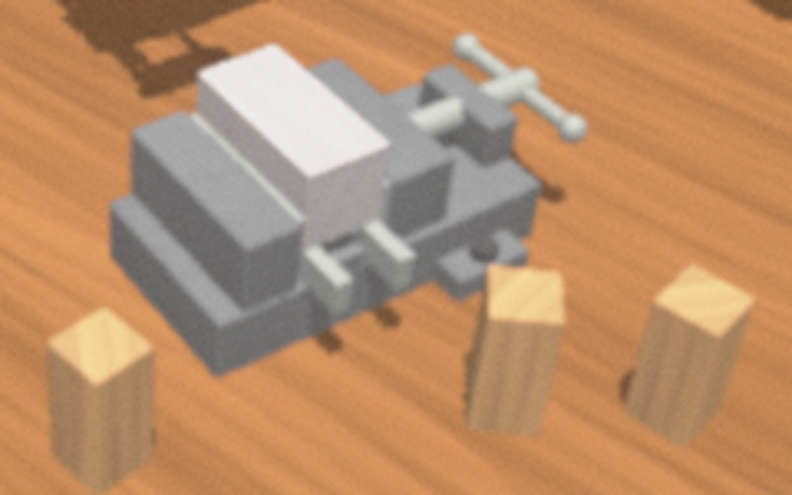

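```bash
python3 -c "
from cell import *
print(job_done())"
```

```text
the job is handed in; nothing more can be done
None
```

I bedded the block with the leftmost tapping block, pressing +y end, −y end, then +y again. Peak readings were about 25 N at the +y end and 29 N at the −y end. The block stopped hard at both ends, with the tool at nearly the same height (0.1593 and 0.1591 m), so it lies level to roughly 0.004 rad. Its top came down by about 4 mm in the camera estimates.

The tapping block stands upright on the bench at about (0.475, 0.272), roughly 0.22 m from the middle of the vise.

I then pushed the −y ends of both parallels, the fixed-jaw one first:
- **Force:** each push lasted at least half a second. The readings were about 5 N, more than the 3 N asked for.
- **Fixed-jaw parallel:** it held, with the tool reading under 0.5 mm of travel after contact.
- **Moving-jaw parallel:** it crept about 0.5 mm, which is expected above its holding limit of about 4 N.

The last pictures show both parallels in their starting places and the two look-alike blocks unmoved. I handed in at about 22 s with the arm clear; the tool had picked up a lean of about 0.04 rad, with no effect seen. I could not measure the force between block and parallels directly. That it pinches them is inferred from their resisting the push.

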